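# Fold away a jointed desk magnifier

### The job

Put the jointed magnifier away under its little desk shelf. First fold the lens section right back over the inner section, while the inner section still stands out in front of the shelf; then swing the folded arm fully home under the shelf. Leave the things on and beside the shelf where they are.

Things in the scene. Friction and masses are not known exactly. Their poses are not given: they have to be found in the camera images.
- riser: White desk shelf (fixed), 140 mm deep, 330 wide, 196 high: board on two side legs, closed back, open front. Origin on the desk under its middle; x points into it (front to back), y to its left, z up. Board: x -80 to 60 mm, y +-165 mm, underside at z 180 mm; legs 14 mm thick at y +-155 mm; inside of the back at x 50 mm. The magnifier's arm turns on a short post under its front edge.
- shelf_edge (a point): Middle of the lower front edge of the shelf's board, 180 mm above the desk. Same axes as the shelf.
- shoulder (a point): On the upright hinge axis of the inner section, at the top of its bar (55 mm above the desk); 40 mm behind the board's front edge and 85 mm left of the shelf's middle. Fixed to the shelf.
- elbow (a point): On the upright hinge axis that joins the two sections, on top of the 28 mm round hinge boss (72.5 mm above the desk); 180 mm from the shoulder. Pushing the boss sideways moves the inner section without unfolding the lens section.
- grip_knob (a point): Centre of the top of an upright grey finger knob on the lens section, 16 mm diameter, standing 36 mm up from the bar; its top is 104.5 mm above the desk. 60 mm from the elbow axis. Can be pushed or pinched from above.
- lens_center (a point): Centre of the round lens in its white rim (79 mm outer diameter, 12 mm thick, top 69 mm above the desk), at the free end of the lens section; 120 mm from the elbow axis. The lens section's bar is 18 mm wide, from 56.5 to 68.5 mm above the desk; the inner section's bar is 20 mm wide, from 40 to 54 mm above the desk.
- inner_arm (a joint): Shoulder hinge (rad). 0 = fully home, at its stop: the inner section lies parallel to the shelf's front, from the shoulder to the right (the shelf's -y), under the board. Grows as the section swings out to the front, clockwise seen from above; at 1.57 it would point straight out. Stiff (0.35 N m); stays where it is left.
- lens_arm (a joint): Elbow hinge (rad). 0 = fully folded, at its stop: the lens section lies on top of the inner section, lens towards the shoulder. Grows as it opens, clockwise seen from above; at 3.14 it would go straight on. Light (0.05 N m); stays where it is left. An open lens strikes the shelf's back or leg if the arm is swung in unfolded.
- carton: Small printed carton, 61x63x42 mm, loose on top of the shelf. Origin under its centre. Not to be disturbed.
- vial: Small brown glass vial with a cap, 30 mm diameter, 49 mm high, loose on top of the shelf. Origin under its centre. Not to be disturbed.
- gauze: Flat paper pouch, 68x95x12 mm, loose on top of the shelf. Origin under its centre. Not to be disturbed.
- jar: Brown jar with a screw lid, 68 mm diameter, 68 mm high, loose on the desk just right of the shelf. Origin under its centre. Not to be disturbed.

How it is judged:
By the outcome, as a careful person would: the job done as asked, in the order asked, and still so for the second after the job is handed in, with the robot touching nothing.
It also fails if it takes over 51 s, if anything falls off the work surface, if the arm or the gripper's body presses on something with over 40 N, if the wrist force passes 120 N, or if a joint passes its speed limit or range.

### The arm

A 6-joint arm with a two-finger parallel gripper is mounted at the origin on a cart in front of the work surface, level with it; the furniture and walls round the work are solid. World frame = base frame: x ahead of the robot, y to its left, z up, the work surface at z = 0. Lengths are in mm, angles in rad, forces in N, time in s.
With the tool pointing down it reaches from about 300 to 775 mm from the base axis. Payload 14.6 kg.
Tool frame: the origin (TCP) lies at the very end of the fingers, on their centre line; the grasp point (between the pads) lies 19 mm behind it; z points along the fingers, y is the line along which they close (so a half turn about z gives the same grasp; the last joint's range is limited). The gripper opens to 94 mm and grips with 3 to 60 N. Pads are 16 mm wide; open, the fingers measure 119 mm over their backs; the gripper's body (75 mm by 177 mm) begins 78 mm behind the grasp point.
Start: joints at [1.248, 0.3, 1.521, -0, 1.321, -0.067], TCP at [139.158, 532.094, 205.446] pointing down, gripper open.
Joint ranges: [-3.03, 3.03], [-0.79, 2.21], [0.23, 2.52], [-1.04, 4.18], [0, 3.07], [-2.55, 2.55]. Speed limits (rad/s): [2.22, 2.22, 2.57, 3.14, 3.14, 3.14].

### API

Orientations are given as [roll, pitch, yaw] about the fixed x, y, z axes, in that order (R = Rz(yaw) Ry(pitch) Rx(roll)).
In Python, from cell import manip, eyes, ticket gives the robot as it stands. The module is installed in compiled form; this text tells all that it offers.
- The arm moves only by the tool arm_command, never from a script. Its argument "plan" is a list of rows, each a list of 5 numbers: the opening, from -1 (shut) to 1 (fully open), then the shift along the tool's x, y, z in m, then the turn about the tool's z in rad. In form: [[jaw, dx, dy, dz, roll], ...]. A call has 1 to 20 rows; each row shifts and turns the commanded pose from where the row before left it, along the tool's axes as they then stand; what a row does not reach is not made up. A row lasts 1/8 s, in which the tool goes at most 62.5 mm and 10.7 degrees, less where a joint would pass 70% of its speed; a pose out of reach is approached as far as the arm can. A call is refused whole if a number of a shift passes 0.0625 or a number of a turn 0.188, either way. A call with a gripper value outside its range is refused whole. The fingers move at their own pace and stop on an object; "newtons" is the grip in N (left out, the last holds). Time passes only in rows, so rows that do not move let the fingers close. It gives the time, the measured TCP pose, the force, the opening and the grip force at its end, in the units of the state.
- manip.read_state(): the state, without advancing time (a new reading comes with each control period).
- eyes.camera(name): name is "scene" or "top" or "wrist"; returns a dict with "img" (420x560x3 uint8, blue, green, red), "z_map" (420x560 float32, mm along the optical axis (not along the pixel's ray), 0 where there is no reading), "fx", "fy", "cx", "cy" (pixels), "dist" ([k1, k2, p1, p2, k3] as OpenCV has them; the pictures are not rectified), "eye" and "orientation" of the camera in the world. Camera axes: x right, y down, z forward; pixel columns grow to the right and rows downward; lengths in mm; the calibration is good to about 2 mm. A picture is of the moment at which its call begins.
- ticket.sign_off(): hands the job in; it is judged then, once.
The state is a dict: "clock": time; "joints": joint angles; "qd": joint speeds; "effort": joint torques, N m; "eef_pos": TCP position; "eef_rot": TCP orientation; "wrist_force": force on the tool from outside, world axes, zero at the start; "moment": the same for the moment, N m; "finger_gap": finger opening in mm; "finger_force": force on a finger pad.
Only numpy, scipy, OpenCV 4.12 (cv2) and the standard library are available. Lean on these libraries where they do the work, as an engineer would, in place of code of your own. Each camera call takes 0.05 s, during which the arm holds its last target. There are 200 camera calls.

## Working session

There is one attempt and no reset: what is moved stays moved. The work goes in short steps, Python scripts to look and compute and a tool call to move; the robot and the scene stay as the last step left them, time stands still between calls to the robot, and variables do not carry over. Pictures are saved under pics/ and viewed, at most 12 in all, crops included, and the job is handed in when it is done.

Besides the shell and the picture viewer there is one more tool, called as name(argument=value, ...), one argument or row to a line, values as JSON. arm_command: Moves the arm, as the interface text tells. Its arguments: {"type":"object","properties":{"plan":{"type":"array"},"newtons":{"type":"number"}},"required":["plan"]}

```bash
mkdir -p pics; cat > h.py <<'E'
import numpy as np, cv2
from scipy.spatial.transform import Rotation as R
from cell import manip, eyes, ticket
def snap(n,f):
    c=eyes.camera(n); cv2.imwrite('pics/'+f+'.png',c['img']); np.savez('pics/'+f+'.npz',**{k:np.array(v) for k,v in c.items()}); return c
def rot(o):
    o=np.array(o,float)
    return o if o.shape==(3,3) else (R.from_euler('xyz',o) if o.size==3 else R.from_quat(o)).as_matrix()
def ray(c,u,v):
    K=np.array([[c['fx'],0,c['cx']],[0,c['fy'],c['cy']],[0,0,1.]])
    p=cv2.undistortPoints(np.array([[[u,v]]],float),K,np.array(c['dist'],float))[0,0]
    return rot(c['orientation'])@np.array([p[0],p[1],1])
def at_z(f,u,v,z):
    c=np.load('pics/'+f+'.npz'); d=ray(c,u,v); e=c['eye']; return e+d*(z-e[2])/d[2]
def at_d(f,u,v):
    c=np.load('pics/'+f+'.npz'); return c['eye']+ray(c,u,v)*c['z_map'][int(v),int(u)]
E
python3 - <<'E'
from h import *
for n in('scene','top'):
    c=snap(n,n+'0'); print(n,c['eye'],c['orientation'])
s=manip.read_state(); print(s)
E
```

```text
scene [392.55452077 846.19831798 553.11532991] [-2.09130506  0.00471669 -2.78979998]
top [166.61750697 -50.61073639 801.1209817 ] [-2.46973023 -0.00789124 -1.14014391]
{'clock': 0.1, 'joints': array([ 1.24839719e+00,  3.00416547e-01,  1.52155185e+00, -6.99675471e-06,
        1.32068592e+00, -6.66017266e-02]), 'qd': array([ 0.00100034, -0.00045609, -0.00308515,  0.00029705, -0.00057765,
        0.00129309]), 'effort': array([ 1.52247012e-03, -5.32641828e+01, -3.53287661e+01,  7.09336856e-02,
        2.34562915e-02, -4.14827230e-05]), 'eef_pos': array([139.08664705, 531.86842699, 204.9286175 ]), 'eef_rot': array([-3.14053290e+00, -6.38939079e-05,  2.88579694e+00]), 'wrist_force': array([0.09064354, 0.48757442, 0.44441334]), 'moment': array([-0.0327678 ,  0.0357533 , -0.00363002]), 'finger_force': 0.0, 'finger_gap': 93.99607349384894}
```

View pics/scene0.png

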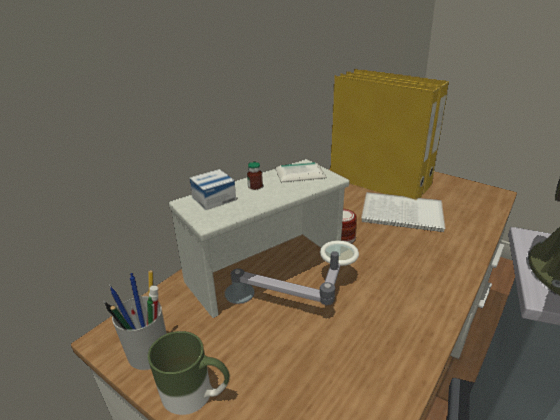

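View pics/top0.png

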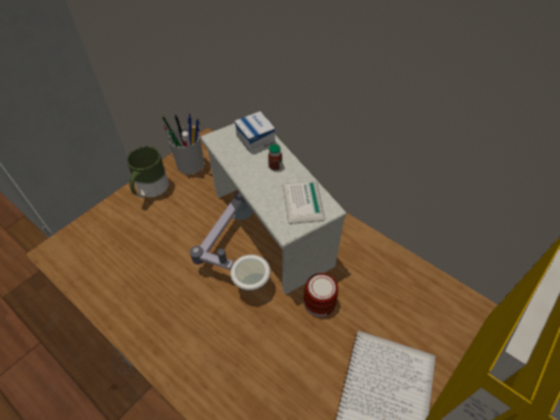

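The scene view shows the inner bar running from the shoulder (238,277) to the elbow (328,292), with the lens at (339,252). The top view shows the elbow at (196,254), the knob at about (222,255) and the lens at (251,272). I'll enlarge the crops and measure.

```bash
python3 - <<'E'
from h import *
a=cv2.imread('pics/scene0.png')[230:320,210:370]; b=cv2.imread('pics/top0.png')[180:310,170:350]
a=cv2.resize(a,None,fx=4.4,fy=3.3*4.4/3.3,interpolation=3)[:400]; cv2.imwrite('pics/sc.png',a)
cv2.imwrite('pics/tc.png',cv2.resize(b,None,fx=4.4,fy=4.4,interpolation=3))
for f,l in (('scene0',[('elb',328,288,72.5),('knob',334,256,104.5),('lens',339,252,69),('boardFL',213,222,180)]),('top0',[('elb',196,252,72.5),('knob',222,254,104.5),('lens',251,272,69),('FR',283,240,196),('FL',203,137,196),('BR',341,208,196),('jar',322,288,68)])):
  for n,u,v,z in l: print(f,n,at_z(f,u,v,z).round(),at_d(f,u,v).round())
E
```

```text
scene0 elb [519. 309.  72.] [519. 312.  75.]
scene0 knob [524. 256. 104.] [525. 253. 102.]
scene0 lens [528. 193.  69.] [529. 188.  66.]
scene0 boardFL [726. 331. 180.] [711. 354. 197.]
top0 elb [520. 300.  73.] [519. 299.  74.]
top0 knob [521. 237. 104.] [522. 237. 104.]
top0 lens [527. 179.  69.] [530. 180.  64.]
top0 FR [544. 118. 196.] [545. 118. 194.]
top0 FL [711. 380. 196.] [712. 381. 195.]
top0 BR [653.  51. 196.] [655.  51. 194.]
top0 jar [554.  39.  68.] [556.  39.  64.]
```

View pics/sc.png

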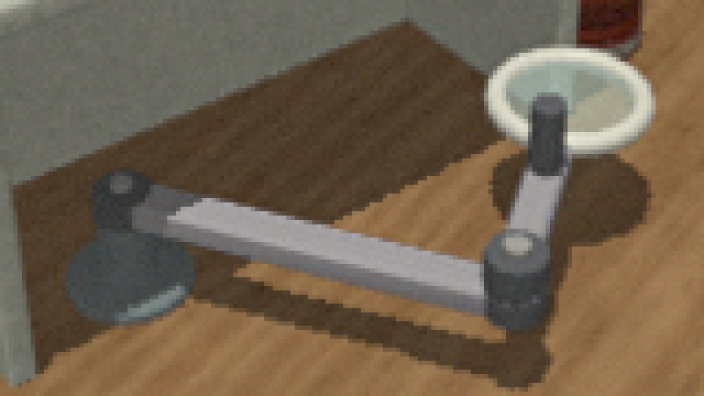

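View pics/tc.png

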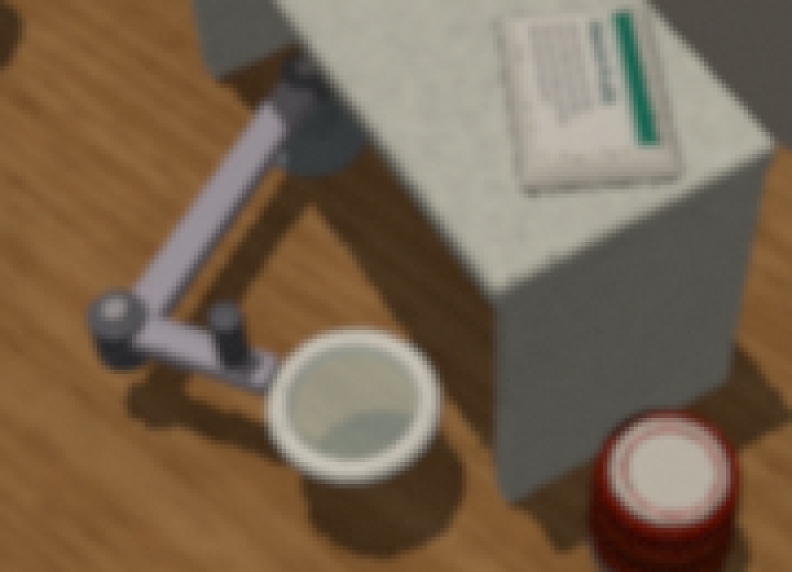

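The crops put the boss top at scene (327,285) and top (196.6,249.3). The knob top is at scene (334.8,252.7) and top (221.6,250.9), and the lens centre is at scene (339.5,252.3) and top (250.5,271.8). The board's top front-right corner is at top (283,246.6) and its back-right corner at (345.7,212.5). Next I'll fit the shelf pose.

```bash
cat >> h.py <<'E'
def fitshelf(f='top0'):
    c=np.load('pics/'+f+'.npz'); H,W=c['z_map'].shape
    K=np.array([[c['fx'],0,c['cx']],[0,c['fy'],c['cy']],[0,0,1.]])
    g=np.stack(np.meshgrid(np.arange(W),np.arange(H)),-1).reshape(-1,1,2).astype(float)
    p=cv2.undistortPoints(g,K,np.array(c['dist'],float))[:,0]
    P=c['eye']+(np.c_[p,np.ones(len(p))]*c['z_map'].reshape(-1,1))@rot(c['orientation']).T
    return P.reshape(H,W,3)
E
python3 - <<'E'
from h import *
for f in('scene0','top0'):
    P=fitshelf(f); m=(abs(P[...,2]-196)<5)&(P[...,0]>450)&(P[...,0]<900)&(P[...,1]>0)&(P[...,1]<460)
    m=cv2.morphologyEx(m.astype(np.uint8),cv2.MORPH_OPEN,np.ones((3,3)))>0
    Q=P[m][:,:2].astype(np.float32); r=cv2.minAreaRect(Q); print(f,len(Q),r)
    for nm,(a,b) in {'elb':((327,285),(196.6,249.3)),'knob':((334.8,252.7),(221.6,250.9)),'lens':((339.5,252.3),(250.5,271.8))}.items():
        z={'elb':72.5,'knob':104.5,'lens':69}[nm]; print(nm,at_z(f,*(a if f[0]=='s' else b),z).round(1))
# shelf yaw
    c=np.array(r[0]); 
    for yaw in (np.radians(r[2]-90),):
        print('yaw cand',yaw)
P=fitshelf('top0')
# tall obstacles map
Q=P.reshape(-1,3)[::1]; 
for x in range(300,900,50):
    print(x,[ (lambda s:int(np.percentile(s,98)) if len(s)>5 else -1)(Q[(abs(Q[:,0]-x)<25)&(abs(Q[:,1]-y)<25),2]) for y in range(-500,600,50)])
E
```

```text
scene0 5133 ((715.323974609375, 210.14833068847656), (348.6166076660156, 297.0749206542969), 73.97209930419922)
elb [523.1 301.9  72.5]
knob [525.3 245.4 104.5]
lens [527.2 193.3  69. ]
yaw cand -0.2797396393244137
top0 6578 ((713.1505737304688, 204.373291015625), (352.0076904296875, 297.9783935546875), 74.6556625366211)
elb [525.7 302.6  72.5]
knob [527.2 241.1 104.5]
lens [527.1 179.8  69. ]
yaw cand -0.26780921027307675
300 [-1, -1, -1, -1, -1, -1, -1, -1, -1, -1, -1, 0, 1, 1, 1, 1, 1, 0, 0, -734, -735, -735]
350 [-1, -1, -1, -1, -1, -1, -1, -1, 13, 12, 1, 1, 1, 1, 1, 1, 1, 1, 0, 0, 0, 0]
400 [-1, -1, -1, -1, 288, 318, 317, 13, 13, 12, 1, 1, 1, 1, 1, 1, 1, 1, 0, 0, 0, 0]
450 [-1, -1, -1, -1, 302, 317, 317, 13, 13, 13, 1, 1, 1, 1, 1, 1, 1, 0, 1, 0, 0, 0]
500 [-1, -1, -1, -1, 293, 317, 315, 13, 13, 13, 1, 36, 1, 67, 67, 101, 73, 0, 0, 0, 0, 0]
550 [-1, -1, -1, -1, 294, 317, 12, 12, 12, 10, 67, 68, 195, 196, 69, 103, 72, 1, 0, 0, 0, 0]
600 [-1, -1, -1, -1, -1, 317, 2, 2, 1, 1, 65, 199, 207, 207, 196, 195, 54, 1, 0, 0, 84, 89]
650 [-1, -1, -1, -1, 282, 295, 2, 2, 1, 2, 2, 196, 208, 208, 196, 196, 195, 190, 1, 0, 97, 98]
700 [-1, -1, -1, -1, 2, 2, 2, 2, 2, 1, 1, 1, 207, 200, 244, 236, 235, 195, 194, 0, 97, 98]
750 [-1, -1, -1, -1, 263, 358, 458, 547, 552, 1, 1, 1, -1, 196, 196, 238, 238, 196, 97, 138, 136, 143]
800 [-1, -1, -1, -1, -1, -1, -1, 546, 545, 529, 513, 499, -1, -1, -1, 237, 238, -1, -1, 139, 135, 147]
850 [-1, -1, -1, -1, -1, -1, -1, -1, -1, -1, -1, 491, 481, 466, 450, 438, -1, -1, -1, 0, 0, -1]
```

```bash
python3 - <<'E'
from h import *
P=fitshelf('top0'); m=((abs(P[...,2]-196)<4)).astype(np.uint8)
m=cv2.morphologyEx(m,cv2.MORPH_OPEN,np.ones((3,3)))
n,L=cv2.connectedComponents(m); l=L[200,262]; l=l or L[210,268]; Q=P[L==l][:,:2].astype(np.float32); r=cv2.minAreaRect(Q);print(len(Q),r,cv2.boxPoints(r))
for f,u,v in(('top0',283,246.6),('top0',345.7,212.5),('top0',203,137)): print(at_z(f,u,v,196).round(1))
E
```

```text
5952 ((680.10693359375, 213.34866333007812), (329.1352233886719, 139.64596557617188), 56.83713150024414) [[531.6349   113.780624]
 [648.53516   37.391373]
 [828.579    312.9167  ]
 [711.6787   389.30597 ]]
[531.6 112.3 196. ]
[647.   39.8 196. ]
[711.  380.4 196. ]
```

Both the shelf fit (329 x 139.6 mm) and the elbow-to-shoulder distance (177 mm) check out. This gives θ1 ≈ 0.99 and θ2 ≈ 1.55. Next I'll move above the knob, with the jaw line parallel to the shelf front.

arm_command(
  plan=[
    [1,0,0,0,0.161],
    [1,0,0,0,0.161],
    [1,-0.0438,-0.0027,0,0],
    [1,-0.0438,-0.0027,0,0],
    [1,-0.0438,-0.0027,0,0],
    [1,-0.0438,-0.0027,0,0],
    [1,-0.0438,-0.0027,0,0],
    [1,-0.0438,-0.0027,0,0],
    [1,-0.0438,-0.0027,0,0],
    [1,-0.0438,-0.0027,0,0],
    [1,-0.0438,-0.0027,0,0],
    [1,-0.0438,-0.0027,0,0],
    [1,-0.0438,-0.0027,0,0],
    [1,0,0,0.03,0],
    [1,0,0,0,0],
  ],
  newtons=10,
)

```text
clock: 1.98
eef_pos: [525.6, 243.4, 173.3]
eef_rot: [-3.138, -0.003, 2.563]
wrist_force: [0.3, -0.2, 0.1]
finger_gap: 94.0
finger_force: 0.0
```

```bash
python3 - <<'E'
from h import *
s=manip.read_state(); print(s['clock'],s['eef_pos'],s['eef_rot'],s['joints']); c=snap('wrist','w1'); print(c['eye'])
E
```

```text
1.975 [525.64063615 243.40746872 173.27759942] [-3.13781268e+00 -2.71038576e-03  2.56319381e+00] [ 3.70442026e-01  3.94306878e-01  1.47076703e+00  5.38153141e-07
  1.28117003e+00 -6.21960732e-01]
[459.2620876  287.86721754 351.90759208]
```

View pics/w1.png

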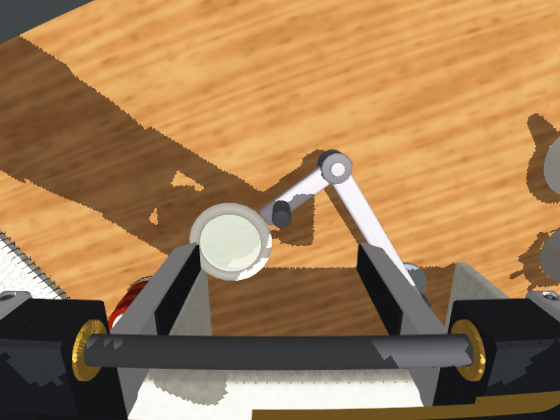

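The wrist view shows the knob top at (281,207), the boss at (338,168) and the lens centre at (231,241). The knob lies between the jaws.

```bash
python3 - <<'E'
from h import *
for n,u,v,z in(('k',282,207,104.5),('e',338,169,72.5),('l',231,241,69)): print(n,at_z('w1',u,v,z).round(1))
E
```

```text
k [518.1 252.1 104.5]
e [523.5 306.2  72.5]
l [528.2 189.6  69. ]
```

arm_command(
  plan=[
    [1,0,0,0.03,0],
    [1,0,0,0.03,0],
    [1,0,0,0.029,0],
    [-1,0,0,0,0],
    [-1,0,0,0,0],
    [-1,0,0,0,0],
    [-1,0,0,0,0],
    [-1,0,0,0,0],
    [-1,0,0,0,0],
  ],
  newtons=6,
)

```text
clock: 3.15
eef_pos: [526.5, 244.1, 86.6]
eef_rot: [3.142, 0.0, 2.564]
wrist_force: [0.9, 0.9, -0.2]
finger_gap: 37.6
finger_force: 0.0
```

arm_command(
  plan=[
    [-1,0,0,0,0],
    [-1,0,0,0,0],
    [-1,0,0,0,0],
    [-1,0,0,0,0],
  ],
)

```text
clock: 3.65
eef_pos: [526.5, 244.1, 86.4]
eef_rot: [3.141, -0.0, 2.564]
wrist_force: [0.4, 1.7, -0.2]
finger_gap: 16.2
finger_force: 6.0
```

Gripped: the gap is 16.2 mm, which matches the knob. Now I'll swing it round the arc.

arm_command(
  plan=[
    [-1,-0.0073,0.0059,0,0],
    [-1,-0.0063,0.007,0,0],
    [-1,-0.0051,0.0079,0,0],
    [-1,-0.0038,0.0086,0,0],
    [-1,-0.0024,0.0091,0,0],
    [-1,-0.001,0.0094,0,0],
    [-1,0.0005,0.0094,0,0],
    [-1,0.002,0.0092,0,0],
    [-1,0.0034,0.0088,0,0],
    [-1,0.0047,0.0081,0,0],
    [-1,0.0018,0.0025,0,0],
    [-1,0,0,0,0],
  ],
)

```text
clock: 5.15
eef_pos: [585.4, 309.2, 86.5]
eef_rot: [3.14, 0.001, 2.564]
wrist_force: [6.1, -1.4, -1.6]
finger_gap: 14.9
finger_force: 6.4
```

```bash
python3 - <<'E'
from h import *
s=manip.read_state(); print(s['clock'],s['eef_pos'],s['wrist_force'],s['finger_gap']); c=snap('scene','s2')
cv2.imwrite('pics/s2c.png',cv2.resize(c['img'][180:330,190:390],None,fx=4,fy=4,interpolation=3))
E
```

```text
5.15 [585.37072903 309.1794022   86.53099811] [ 6.09567194 -1.39084504 -1.56268493] 14.869726515862187
```

View pics/s2c.png

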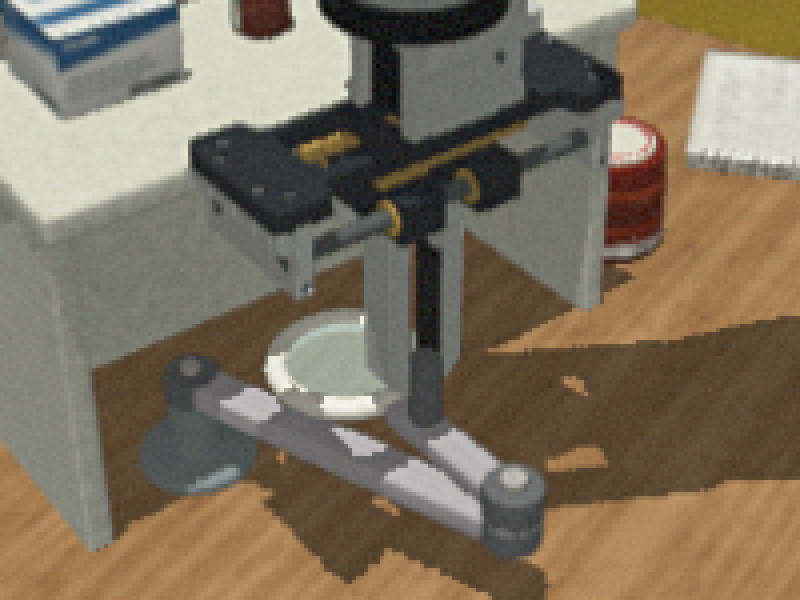

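The crop shows the lens section still about 20° open, with the knob at the pad's edge (297,268). The elbow has moved to about (318,300), so the knob slipped and the inner arm turned a little. I'll measure that.

```bash
python3 - <<'E'
from h import *
S=np.array([701.5,300.9])
e=at_z('s2',318,299.5,72.5); k=at_z('s2',297,268,104.5); l=at_z('s2',190+342/4,180+365/4,69)
e0=at_z('scene0',327,285,72.5)
print(e,e0,k,l)
a=lambda p,q:np.degrees(np.arctan2(*(q-p)[:2][::-1]))
print('inner dir',a(S,e[:2]),np.hypot(*(e[:2]-S)),'lens dir',a(e,l),'ek',np.hypot(*(k-e)[:2]),np.hypot(*(l-e)[:2]))
E
```

```text
[527.43097888 343.46688887  72.5       ] [523.10199063 301.92438026  72.5       ] [576.72636218 312.07134202 104.5       ] [626.26308982 292.85352119  69.        ]
inner dir 166.25854990861097 179.19811422040215 lens dir -27.117648853041445 ek 58.44412011473167 111.03827781072845
```

arm_command(
  plan=[
    [-0.4,0,0,0,0],
    [-0.4,0,0,0,0],
    [-0.4,0.005,0,0,0],
    [-0.4,0.006,0,0,0],
    [-0.4,0,0.006,0,0],
    [-0.4,0,0.006,0,0],
    [-0.4,0,0.006,0,0],
    [-0.4,0,0.006,0,0],
    [-0.4,0,0.006,0,0],
    [-0.4,0,0.003,0,0],
    [-0.4,0,0,0,0],
  ],
)

```text
clock: 6.58
eef_pos: [593.4, 342.5, 86.1]
eef_rot: [-3.141, -0.0, 2.564]
wrist_force: [-1.7, -1.2, -0.9]
finger_gap: 28.2
finger_force: 0.7
```

```bash
python3 - <<'E'
from h import *
s=manip.read_state(); print(s['clock'],s['eef_pos'],s['wrist_force'],s['finger_gap']); c=snap('scene','s3')
cv2.imwrite('pics/s3c.png',cv2.resize(c['img'][240:330,220:340],None,fx=6,fy=6,interpolation=3))
E
```

```text
6.575 [593.43104479 342.52010403  86.06158554] [-1.71941627 -1.18460913 -0.86425581] 28.246541873711628
```

View pics/s3c.png

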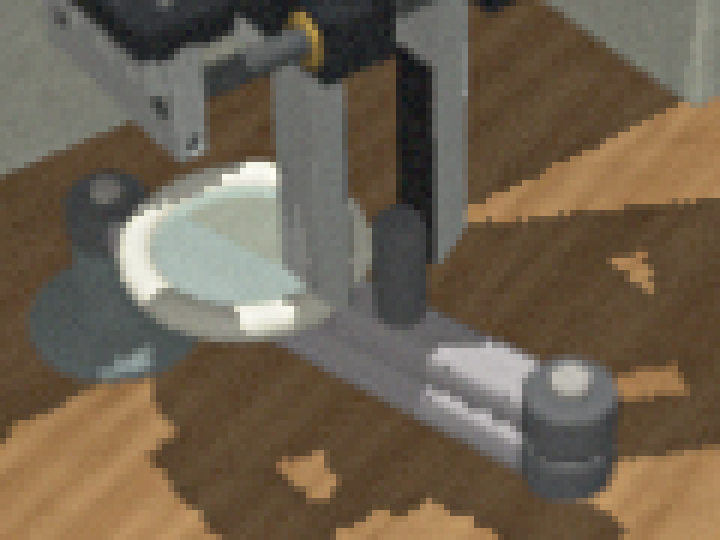

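```bash
python3 - <<'E'
from h import *
S=np.array([701.5,300.9,0])
e=at_z('s3',314.8,302.5,72.5); k=at_z('s3',286.2,275.5,104.5); l=at_z('s3',260.8,281.3,69); s=at_z('s3',220+105/6,240+187/6,72.5)
a=lambda p,q:np.degrees(np.arctan2(*(q-p)[:2][::-1]))
print(e,k,l,s,a(e,S),a(e,s),a(e,k),a(e,l),np.hypot(*(k-e)[:2]),np.hypot(*(S-e)[:2]))
E
```

```text
[530.41701648 352.38504415  72.5       ] [587.4367342  337.92014112 104.5       ] [640.72470585 329.07425864  69.        ] [691.80620167 321.18319786  72.5       ] -16.748437066132034 -10.942163902614201 -14.234649764269635 -11.932476582182733 58.82585850227662 178.6619629922815
```

arm_command(
  plan=[
    [-0.4,0,0.005,0,0],
    [-0.4,-0.001,0.005,0,0],
    [-0.4,0,0,0,0],
  ],
)

```text
clock: 7.0
eef_pos: [600.1, 350.3, 86.3]
eef_rot: [3.141, 0.0, 2.564]
wrist_force: [0.0, 0.3, -0.3]
finger_gap: 28.1
finger_force: 0.1
```

arm_command(
  plan=[
    [-0.4,0,-0.003,0,0],
    [-0.4,0,0,-0.04,0],
    [-0.4,0,0,-0.04,0],
    [-0.4,0,0,-0.04,0],
    [-0.4,0,0,-0.04,0],
    [-0.4,0,0,-0.04,0],
    [-0.4,0,0,-0.04,0],
    [-0.4,0,0,-0.04,0],
    [-0.4,0,0,-0.04,0],
  ],
)

```text
clock: 8.12
eef_pos: [598.1, 347.2, 408.3]
eef_rot: [3.14, 0.001, 2.563]
wrist_force: [-0.0, -0.0, 0.4]
finger_gap: 28.3
finger_force: 0.0
```

```bash
python3 - <<'E'
from h import *
s=manip.read_state(); print(s['clock'],s['eef_pos'],s['eef_rot'],s['joints']); c=snap('top','t4')
cv2.imwrite('pics/t4c.png',cv2.resize(c['img'][170:310,130:330],None,fx=4,fy=4,interpolation=3))
E
```

```text
8.125 [598.07436819 347.22304262 408.32732673] [3.14045423e+00 7.59928845e-04 2.56344250e+00] [ 4.73097498e-01  6.51785196e-01  5.56338025e-01 -1.00954762e-04
  1.93210393e+00 -5.19584860e-01]
```

View pics/t4c.png

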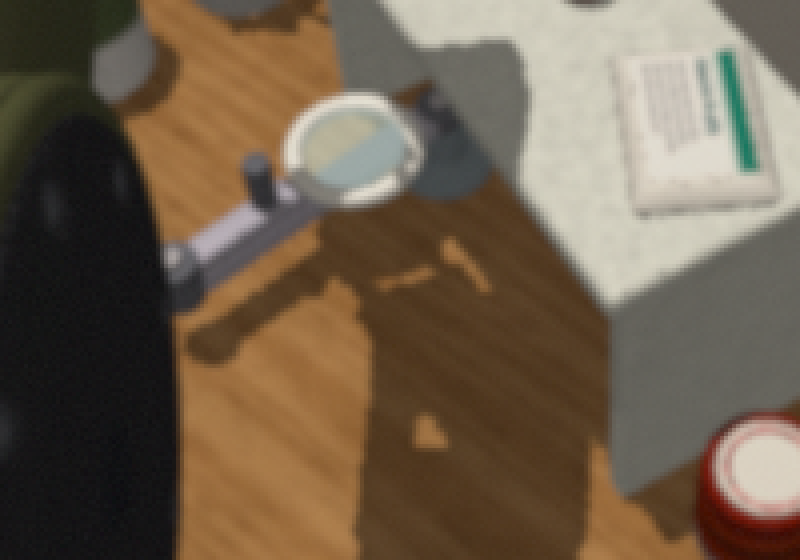

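The magnifier looks folded: the boss is at (174.5,233), the knob at (194.5,210) and the lens at (218,207.5). To reach under the board the tool needs to tilt, so I'll check how the arm behaves at its reach limit, well clear of everything.

```bash
python3 - <<'E'
from h import *
S=np.array([701.5,300.9,0])
e=at_z('t4',130+178/4,170+255/4,72.5); k=at_z('t4',130+258/4,170+160/4,104.5); l=at_z('t4',130+353/4,170+150/4,69)
a=lambda p,q:np.degrees(np.arctan2(*(q-p)[:2][::-1]))
print(e,k,l,a(e,S),a(e,k),a(e,l),np.hypot(*(k-e)[:2]),np.hypot(*(S-e)[:2]))
E
```

```text
[539.26272474 365.20710521  72.5       ] [591.67340821 343.22942908 104.5       ] [641.55584052 319.55344094  69.        ] -21.622229826574635 -22.750048871010947 -24.05132195619858 56.832191499686886 174.51744114829359
```

arm_command(
  plan=[
    [-0.4,0,0,-0.04,0],
    [-0.4,0,0,-0.04,0],
    [-0.4,0,0,-0.04,0],
    [-0.4,0,0,-0.04,0],
    [-0.4,0,0,-0.04,0],
  ],
)

```text
clock: 8.8
eef_pos: [543.5, 315.8, 554.8]
eef_rot: [3.1, 0.021, 2.563]
wrist_force: [-0.6, -0.1, 0.7]
finger_gap: 28.4
finger_force: 0.0
```

arm_command(
  plan=[
    [-0.4,0,0,0,0],
    [-0.4,0,0,0,0],
    [-0.4,-0.05,0,0,0],
    [-0.4,-0.05,0,0,0],
    [-0.4,-0.05,0,0,0],
    [-0.4,-0.05,0,0,0],
  ],
)

```text
clock: 9.55
eef_pos: [659.4, 186.2, 503.9]
eef_rot: [3.069, 0.044, 2.562]
wrist_force: [0.1, 0.6, 0.7]
finger_gap: 28.4
finger_force: 0.0
```

```bash
python3 - <<'E'
from h import *
s=manip.read_state(); print(s['clock'],s['eef_pos'],s['eef_rot'],s['joints']); print(rot(s['eef_rot']).round(3))
E
```

```text
9.55 [659.39367729 186.19057059 503.91744922] [3.06916423 0.04380815 2.56188862] [ 0.21400432  0.70683244  0.23598858  0.02293148  2.11632468 -0.76596799]
[[-0.836  0.544  0.076]
 [ 0.547  0.836  0.037]
 [-0.044  0.072 -0.996]]
```

arm_command(
  plan=[
    [-0.4,-0.03,0.024,-0.04,0],
    [-0.4,-0.03,0.024,-0.04,0],
    [-0.4,-0.03,0.024,-0.04,0],
    [-0.4,-0.03,0.024,-0.04,0],
    [-0.4,-0.03,0.024,-0.04,0],
    [-0.4,-0.03,0.024,-0.04,0],
  ],
)

```text
clock: 10.3
eef_pos: [649.5, 146.8, 581.6]
eef_rot: [2.94, 0.159, 2.546]
wrist_force: [0.6, 0.0, 0.1]
finger_gap: 27.8
finger_force: 0.0
```

```bash
python3 - <<'E'
from h import *
s=manip.read_state(); print(s['clock'],s['eef_pos'],s['eef_rot'],s['joints']); print(rot(s['eef_rot'])[:,2].round(3))
E
```

```text
10.3 [649.52996855 146.76887301 581.59120712] [2.94001068 0.15933012 2.54613068] [ 0.15029691  0.59621772  0.23559387  0.04705745  2.0563784  -0.81391733]
[ 0.241  0.079 -0.967]
```

Tilt builds up at the reach limit and is now about 14.7°. I'll keep going while drifting towards azimuth 0.

arm_command(
  plan=[
    [-0.4,-0.038,-0.008,-0.03,0],
    [-0.4,-0.038,-0.008,-0.03,0],
    [-0.4,-0.038,-0.008,-0.03,0],
    [-0.4,-0.038,-0.008,-0.03,0],
    [-0.4,-0.038,-0.008,-0.03,0],
    [-0.4,-0.038,-0.008,-0.03,0],
    [-0.4,-0.038,-0.008,-0.03,0],
  ],
)

```text
clock: 11.18
eef_pos: [628.1, -65.0, 647.6]
eef_rot: [2.853, 0.266, 2.518]
wrist_force: [1.0, 0.1, -1.4]
finger_gap: 28.2
finger_force: 0.0
```

```bash
python3 - <<'E'
from h import *
s=manip.read_state(); print(s['clock'],s['eef_pos'],s['eef_rot'],s['joints']); print(rot(s['eef_rot']).round(3))
E
```

```text
11.175 [628.09389212 -65.04401274 647.57433019] [2.85301409 0.2655862  2.51834551] [-0.23334626  0.49981343  0.23557606  0.1895795   2.04572258 -1.1020802 ]
[[-0.784  0.499  0.37 ]
 [ 0.563  0.822  0.084]
 [-0.262  0.275 -0.925]]
```

arm_command(
  plan=[
    [-0.4,-0.042,0.016,-0.028,0],
    [-0.4,-0.042,0.016,-0.028,0],
    [-0.4,-0.042,0.016,-0.028,0],
    [-0.4,-0.042,0.016,-0.028,0],
    [-0.4,-0.042,0.016,-0.028,0],
    [-0.4,-0.042,0.016,-0.028,0],
    [-0.4,-0.042,0.016,-0.028,0],
  ],
)

```text
clock: 12.05
eef_pos: [631.3, -113.4, 698.7]
eef_rot: [2.734, 0.432, 2.454]
wrist_force: [0.1, 0.5, 0.1]
finger_gap: 28.4
finger_force: 0.0
```

```bash
python3 - <<'E'
from h import *
s=manip.read_state(); print(s['clock'],s['eef_pos'],s['eef_rot'],s['joints']); print(rot(s['eef_rot']).round(3))
E
```

```text
12.05 [ 631.277737   -113.38912496  698.6920558 ] [2.73378498 0.43232516 2.45382912] [-0.33680846  0.44878094  0.23556954  0.25740341  1.90850251 -1.15640263]
[[-0.702  0.454  0.549]
 [ 0.576  0.815  0.062]
 [-0.419  0.36  -0.834]]
```

arm_command(
  plan=[
    [-0.4,-0.046,0.012,-0.018,0],
    [-0.4,-0.046,0.012,-0.018,0],
    [-0.4,-0.046,0.012,-0.018,0],
    [-0.4,-0.046,0.012,-0.018,0],
    [-0.4,-0.046,0.012,-0.018,0],
  ],
)

```text
clock: 12.68
eef_pos: [643.0, -164.1, 724.6]
eef_rot: [2.642, 0.548, 2.389]
wrist_force: [-0.4, 0.2, 0.2]
finger_gap: 28.2
finger_force: 0.0
```

```bash
python3 - <<'E'
from h import *
s=manip.read_state(); print(s['clock'],s['eef_pos'],s['eef_rot'],s['joints']); print(rot(s['eef_rot']).round(3)); print((R.from_euler('z',-.5788).as_matrix().T@rot(s['eef_rot'])).round(3))
E
```

```text
12.675 [ 643.04842042 -164.09990453  724.59113723] [2.64210462 0.5483732  2.38947041] [-0.43292582  0.4426261   0.23557797  0.32439666  1.78895784 -1.21249144]
[[-0.623  0.417  0.661]
 [ 0.583  0.812  0.037]
 [-0.521  0.409 -0.749]]
[[-0.841 -0.095  0.533]
 [ 0.147  0.908  0.393]
 [-0.521  0.409 -0.749]]
```

The tilt is now about 41° and leans into the shelf by 35°, enough to reach under the board. The next helper turns shelf coordinates into tool-axis moves.

```bash
cat >> h.py <<'E'
O=np.array([688.5,207.9,0]); YAW=-.5788; Rs=R.from_euler('z',YAW).as_matrix()
def to(*pts):
    s=manip.read_state(); T=rot(s['eef_rot']); p=s['eef_pos']
    print(round(s['clock'],2),'TCP shelf',(Rs.T@(p-O)).round(1),'F',(Rs.T@s['wrist_force']).round(1),'Rshelf z',(Rs.T@T)[:,2].round(3),'y',(Rs.T@T)[:,1].round(3))
    for q in pts:
        w=O+Rs@np.array(q,float); d=T.T@(w-p); print(q,'tool mm',d.round(1),'len',np.linalg.norm(d).round(1)); p=w
E
python3 -c "
from h import *
to((-220,87,320),(-220,87,57))"
```

```text
12.68 TCP shelf [ 165.4 -336.3  724.6] F [-0.5 -0.1  0.2] Rshelf z [ 0.533  0.393 -0.749] y [-0.095  0.908  0.409]
(-220, 87, 320) tool mm [597.2 255.3 263.8] len 701.0
(-220, 87, 57) tool mm [ 137.1 -107.5  197. ] len 263.0
```

arm_command(
  plan=[
    [-1,0.0373,0.016,0.0165,0],
    [-1,0.0373,0.016,0.0165,0],
    [-1,0.0373,0.016,0.0165,0],
    [-1,0.0373,0.016,0.0165,0],
    [-1,0.0373,0.016,0.0165,0],
    [-1,0.0373,0.016,0.0165,0],
    [-1,0.0373,0.016,0.0165,0],
    [-1,0.0373,0.016,0.0165,0],
    [-1,0.0373,0.016,0.0165,0],
    [-1,0.0373,0.016,0.0165,0],
    [-1,0.0373,0.016,0.0165,0],
    [-1,0.0373,0.016,0.0165,0],
    [-1,0.0373,0.016,0.0165,0],
    [-1,0.0373,0.016,0.0165,0],
    [-1,0.0373,0.016,0.0165,0],
    [-1,0.0373,0.016,0.0165,0],
  ],
)

```text
clock: 14.68
eef_pos: [554.3, 395.2, 327.9]
eef_rot: [2.641, 0.546, 2.389]
wrist_force: [1.0, 0.7, 0.9]
finger_gap: 0.5
finger_force: 0.0
```

```bash
python3 -c "
from h import *
to((-220,87,130),(-220,87,57)); print(manip.read_state()['joints'],manip.read_state()['finger_gap'])"
```

```text
14.68 TCP shelf [-214.8   83.4  327.9] F [0.5 1.1 0.9] Rshelf z [ 0.532  0.394 -0.75 ] y [-0.094  0.907  0.41 ]
(-220, 87, 130) tool mm [107.7 -77.5 147. ] len 198.0
(-220, 87, 57) tool mm [ 37.9 -30.   54.7] len 73.0
[ 0.72930528  0.23527682  1.47545917 -0.55046982  0.90436989 -0.00326345] 0.49513308729438354
```

arm_command(
  plan=[
    [-1,0.0242,-0.018,0.0336,0],
    [-1,0.0242,-0.018,0.0336,0],
    [-1,0.0242,-0.018,0.0336,0],
    [-1,0.0242,-0.018,0.0336,0],
    [-1,0.0242,-0.018,0.0336,0],
    [-1,0.0242,-0.018,0.0336,0],
    [-1,0,0,0,0],
  ],
)

```text
clock: 15.55
eef_pos: [551.3, 398.5, 55.5]
eef_rot: [2.65, 0.544, 2.393]
wrist_force: [-0.5, 0.3, -0.5]
finger_gap: 0.3
finger_force: 0.0
```

```bash
python3 - <<'E'
from h import *
c=snap('scene','s5'); cv2.imwrite('pics/s5c.png',cv2.resize(c['img'][200:350,220:400],None,fx=4,fy=4,interpolation=3))
# arc targets: elbow + offset (-5,+27)
pts=[]
for th in (76,68,60,52,45,40):
    t=np.radians(th); pts.append((round(-40-180*np.sin(t)-2),round(85-180*np.cos(t)+29),57))
to(*pts)
E
```

```text
15.6 TCP shelf [-218.4   85.8   58.6] F [-0.  -0.3  0.3] Rshelf z [ 0.531  0.391 -0.752] y [-0.095  0.909  0.406]
(-217, 70, 57) tool mm [ -2.7 -15.1  -4.2] len 15.9
(-209, 47, 57) tool mm [-10.1 -21.7  -4.8] len 24.4
(-198, 24, 57) tool mm [-12.6 -21.9  -3.2] len 25.5
(-184, 3, 57) tool mm [-14.8 -20.4  -0.8] len 25.2
(-169, -13, 57) tool mm [-14.9 -16.    1.7] len 21.9
(-158, -24, 57) tool mm [-10.8 -11.    1.5] len 15.6
```

View pics/s5c.png

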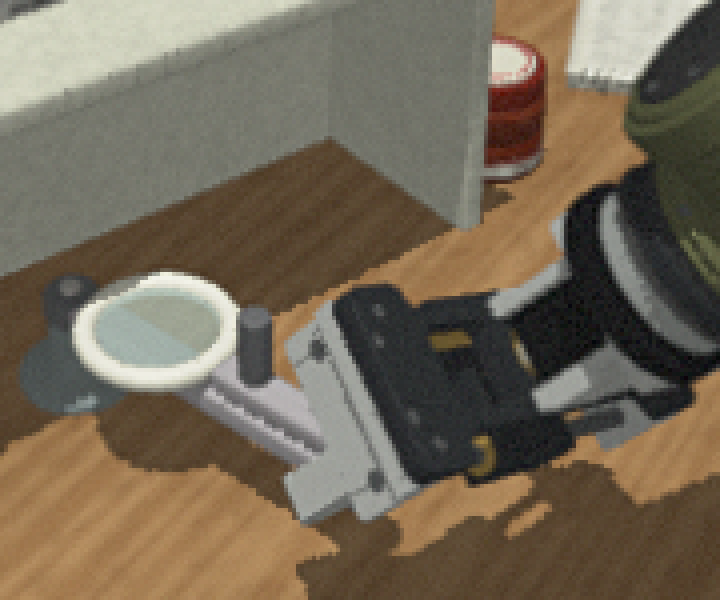

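The view shows the magnifier folded, with the closed fingers at about (300,320), just left and in front of the hidden elbow boss. Now I'll push the boss along its arc.

arm_command(
  plan=[
    [-1,-0.0027,-0.015,-0.004,0],
    [-1,-0.005,-0.011,-0.0024,0],
    [-1,-0.005,-0.011,-0.0024,0],
    [-1,-0.0063,-0.011,-0.0016,0],
    [-1,-0.0063,-0.011,-0.0016,0],
    [-1,0,0,0,0],
  ],
)

```text
clock: 16.35
eef_pos: [539.0, 338.2, 65.5]
eef_rot: [2.663, 0.53, 2.398]
wrist_force: [-0.8, 0.1, -0.3]
finger_gap: 0.4
finger_force: 0.0
```

```bash
python3 - <<'E'
from h import *
P=fitshelf('scene0'); c=snap('top','t6'); P=fitshelf('t6')
to((-184,3,57),(-169,-13,57),(-158,-24,57))
cv2.imwrite('pics/t6c.png',cv2.resize(c['img'][170:310,130:330],None,fx=4,fy=4,interpolation=3))
E
```

```text
16.4 TCP shelf [-196.7   27.7   65.4] F [ 0.3 -0.3 -0.1] Rshelf z [ 0.518  0.381 -0.766] y [-0.084  0.914  0.397]
(-184, 3, 57) tool mm [-10.  -27.    3.6] len 29.0
(-169, -13, 57) tool mm [-15.  -15.9   1.7] len 21.9
(-158, -24, 57) tool mm [-10.9 -11.    1.5] len 15.6
```

```bash
python3 - <<'E'
from h import *
s=manip.read_state();print(s['joints'],s['effort'].round(1))
# points near elbow height 66-76 in the top cloud, shelf frame; and knob top
P=fitshelf('t6').reshape(-1,3); Q=(P-O)@Rs
m=(Q[:,0]>-240)&(Q[:,0]<-85)&(Q[:,1]>-100)&(Q[:,1]<110)
for a,b in((99,108),(60,80)):
    q=Q[m&(Q[:,2]>a)&(Q[:,2]<b)]; print(a,len(q),np.median(q,0).round(),q.min(0).round(),q.max(0).round())
E
```

```text
[ 0.65904061  0.45238336  1.85218101 -1.04027723  0.43758582  0.57731152] [ -0.5 -53.8 -26.3  -0.7  -0.2  -0. ]
99 62 [-147.   19.  103.] [-214.   -8.   99.] [-136.   30.  107.]
60 888 [-123.   25.   66.] [-215.  -21.   60.] [-85.  92.  80.]
```

View pics/t6c.png

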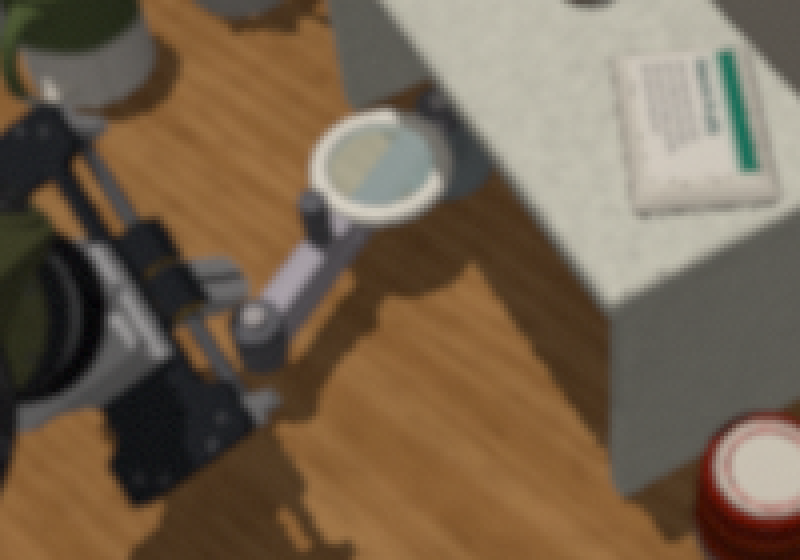

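The crop shows the arm folded, with the boss at top (194,249.5) and swung back by the fingers in contact on its left. The forearm roll is at its limit, which should ease as I go right. Continuing.

arm_command(
  plan=[
    [-1,-0.005,-0.0135,0.0018,0],
    [-1,-0.005,-0.0135,0.0018,0],
    [-1,-0.0075,-0.008,0.001,0],
    [-1,-0.0075,-0.008,0.001,0],
    [-1,-0.011,-0.011,0.0015,0],
    [-1,0,0,0,0],
  ],
)

```text
clock: 17.15
eef_pos: [545.9, 274.9, 63.0]
eef_rot: [2.676, 0.52, 2.404]
wrist_force: [-0.0, 0.7, -0.1]
finger_gap: 0.5
finger_force: 0.0
```

```bash
python3 - <<'E'
from h import *
s=manip.read_state();print(s['joints'])
c=snap('top','t7'); to()
P=fitshelf('t7').reshape(-1,3); Q=(P-O)@Rs
m=(Q[:,0]>-240)&(Q[:,0]<-82)&(Q[:,1]>-150)&(Q[:,1]<110)&(Q[:,2]>97)&(Q[:,2]<109)
q=Q[m]
import itertools
img=np.zeros((100,100),np.uint8)
for p in q: print(p.round().astype(int).tolist(),end=' ')
E
```

```text
[ 0.53622936  0.39690395  1.93933549 -1.04028726  0.34621047  0.49348998]
17.2 TCP shelf [-156.4  -21.6   63. ] F [ 0.1 -0.1  0.4] Rshelf z [ 0.509  0.374 -0.776] y [-0.079  0.917  0.39 ]
[-110, -3, 103] [-116, -3, 104] [-112, -4, 102] [-111, -6, 104] [-109, -6, 102] [-107, -8, 103] [-117, -5, 103] [-115, -4, 100] [-114, -7, 102] [-112, -9, 104] [-110, -9, 103] [-108, -10, 103] [-106, -10, 101] [-119, -3, 99] [-119, -8, 104] [-116, -7, 102] [-115, -9, 103] [-113, -9, 101] [-111, -11, 102] [-110, -13, 103] [-108, -14, 103] [-120, -10, 104] [-118, -11, 103] [-116, -12, 103] [-114, -12, 103] [-112, -13, 102] [-111, -15, 103] [-109, -16, 104] [-120, -9, 100] [-119, -14, 105] [-117, -14, 103] [-115, -14, 102] [-114, -16, 103] [-112, -16, 102] [-109, -15, 99] [-121, -10, 98] [-119, -13, 100] [-118, -15, 101] [-116, -16, 102] [-114, -17, 101] [-112, -15, 98] [-110, -16, 97] [-118, -15, 98] [-117, -16, 99] [-168, -32, 104] [-166, -30, 101] [-165, -33, 100] [-166, -35, 100] [-166, -37, 99]
```

The knob top is at (-113.5,-9.5) in shelf axes, 119.7 mm from the shoulder, so the arm is fully folded with θ1 ≈ 0.66. Next I'll come round to the front of the boss.

arm_command(
  plan=[
    [-1,0.0155,0.0014,-0.0092,0],
    [-1,0.0155,0.0014,-0.0092,0],
    [-1,0,0,0,-0.15],
    [-1,0,0,0,0],
  ],
)

```text
clock: 17.7
eef_pos: [515.4, 297.5, 66.2]
eef_rot: [2.763, 0.576, 2.569]
wrist_force: [-0.5, 0.6, -0.5]
finger_gap: 0.6
finger_force: 0.0
```

```bash
python3 - <<'E'
from h import *
print(manip.read_state()['joints'])
to((-194,-64,57),(-172,-57,57),(-151,-71,57),(-128,-82,57),(-104,-90,57),(-83,-94,57),(-66,-95,57))
E
```

```text
[ 0.61191457  0.37145052  1.96425543 -1.04029478  0.39179901  0.40067026]
17.7 TCP shelf [-193.9  -19.7   66.2] F [-0.7  0.2 -0.5] Rshelf z [ 0.504  0.373 -0.779] y [-0.207  0.928  0.31 ]
(-194, -64, 57) tool mm [  5.3 -43.9  -9.4] len 45.2
(-172, -57, 57) tool mm [-18.5   1.9  13.7] len 23.1
(-151, -71, 57) tool mm [-17.5 -17.3   5.4] len 25.2
(-128, -82, 57) tool mm [-19.2 -15.    7.5] len 25.5
(-104, -90, 57) tool mm [-20.1 -12.4   9.1] len 25.3
(-83, -94, 57) tool mm [-17.6  -8.1   9.1] len 21.4
(-66, -95, 57) tool mm [-14.3  -4.5   8.2] len 17.0
```

arm_command(
  plan=[
    [-1,0.0018,-0.0147,-0.0031,0],
    [-1,0.0018,-0.0147,-0.0031,0],
    [-1,0.0018,-0.0147,-0.0031,0],
    [-1,0,0,0,0],
  ],
)

```text
clock: 18.2
eef_pos: [494.1, 259.4, 65.5]
eef_rot: [2.775, 0.561, 2.574]
wrist_force: [0.1, 1.4, -0.1]
finger_gap: 0.9
finger_force: 0.0
```

```bash
python3 - <<'E'
from h import *
print(manip.read_state()['joints'])
to((-172,-57,56),(-151,-71,56),(-128,-82,56),(-104,-90,56),(-83,-94,56),(-66,-95,56))
E
```

```text
[ 0.56152325  0.30068247  2.06145173 -1.04029076  0.35034244  0.37108999]
18.2 TCP shelf [-190.9  -63.2   65.5] F [-0.7  1.2 -0.1] Rshelf z [ 0.493  0.364 -0.79 ] y [-0.201  0.931  0.304]
(-172, -57, 56) tool mm [-11.   -0.9  19.1] len 22.1
(-151, -71, 56) tool mm [-17.6 -17.3   5.3] len 25.2
(-128, -82, 56) tool mm [-19.4 -14.9   7.3] len 25.5
(-104, -90, 56) tool mm [-20.2 -12.3   8.9] len 25.3
(-83, -94, 56) tool mm [-17.7  -8.    8.9] len 21.4
(-66, -95, 56) tool mm [-14.4  -4.4   8. ] len 17.0
```

arm_command(
  plan=[
    [-1,-0.0055,-0.0005,0.0095,0],
    [-1,-0.0055,-0.0005,0.0095,0],
    [-1,-0.0088,-0.0087,0.0027,0],
    [-1,-0.0088,-0.0087,0.0027,0],
    [-1,-0.0097,-0.0075,0.0037,0],
    [-1,-0.0097,-0.0075,0.0037,0],
    [-1,0,0,0,0],
  ],
)

```text
clock: 19.08
eef_pos: [537.6, 209.0, 56.9]
eef_rot: [2.777, 0.559, 2.575]
wrist_force: [0.1, 0.3, 0.2]
finger_gap: 0.5
finger_force: 0.2
```

```bash
python3 - <<'E'
from h import *
print(manip.read_state()['joints'])
to((-104,-90,56),(-83,-94,56),(-66,-95,56))
snap('top','t8')
P=fitshelf('t8').reshape(-1,3); Q=(P-O)@Rs
m=(Q[:,0]>-240)&(Q[:,0]<-82)&(Q[:,1]>-150)&(Q[:,1]<110)&(Q[:,2]>97)&(Q[:,2]<109)
for p in Q[m][::3]: print(p.round().astype(int).tolist(),end=' ')
E
```

```text
[ 0.40512272  0.33617428  2.03803061 -0.99004154  0.25188233  0.20220685]
19.07 TCP shelf [-126.9  -81.6   56.9] F [-0.1  0.3  0.2] Rshelf z [ 0.491  0.363 -0.792] y [-0.2    0.932  0.302]
(-104, -90, 56) tool mm [-18.9 -12.7   8.9] len 24.4
(-83, -94, 56) tool mm [-17.8  -7.9   8.9] len 21.4
(-66, -95, 56) tool mm [-14.4  -4.3   8. ] len 17.0
[-84, -24, 101] [-84, -29, 104] [-84, -30, 102] [-83, -32, 100]
```

arm_command(
  plan=[
    [-1,-0.0095,-0.0063,0.0045,0],
    [-1,-0.0095,-0.0063,0.0045,0],
    [-1,-0.0089,-0.004,0.0045,0],
    [-1,-0.0089,-0.004,0.0045,0],
    [-1,0,0,0,0],
  ],
)

```text
clock: 19.75
eef_pos: [567.9, 175.7, 56.2]
eef_rot: [2.776, 0.56, 2.576]
wrist_force: [0.0, -0.1, -0.1]
finger_gap: 0.5
finger_force: 0.1
```

```bash
python3 - <<'E'
from h import *
print(manip.read_state()['joints'])
to((-72,-96,56),(-64,-96,56),(-58,-96,56))
E
```

```text
[ 0.30684343  0.36023011  2.00445396 -0.84749283  0.20170108 -0.01704028]
19.75 TCP shelf [-83.4 -93.   56.2] F [ 0.1 -0.1 -0.1] Rshelf z [ 0.491  0.364 -0.792] y [-0.202  0.931  0.303]
(-72, -96, 56) tool mm [-9.5 -5.2  4.6] len 11.8
(-64, -96, 56) tool mm [-6.8 -1.6  3.9] len 8.0
(-58, -96, 56) tool mm [-5.1 -1.2  2.9] len 6.0
```

arm_command(
  plan=[
    [-1,-0.0048,-0.0026,0.0023,0],
    [-1,-0.0048,-0.0026,0.0023,0],
    [-1,-0.0034,-0.0008,0.002,0],
    [-1,-0.0034,-0.0008,0.002,0],
  ],
)

```text
clock: 20.25
eef_pos: [582.3, 162.6, 55.9]
eef_rot: [2.777, 0.559, 2.577]
wrist_force: [-2.1, 0.1, 1.2]
finger_gap: 0.3
finger_force: 1.2
```

arm_command(
  plan=[
    [-1,-0.0025,-0.0006,0.0015,0],
    [-1,0,0,0,0],
  ],
)

```text
clock: 20.5
eef_pos: [584.6, 161.0, 55.7]
eef_rot: [2.777, 0.559, 2.577]
wrist_force: [-6.1, 0.7, 2.9]
finger_gap: 0.1
finger_force: 3.0
```

```bash
python3 - <<'E'
from h import *
to()
c=snap('scene','s9')
P=fitshelf('s9').reshape(-1,3); Q=(P-O)@Rs
m=(Q[:,0]>-120)&(Q[:,0]<40)&(Q[:,1]>-140)&(Q[:,1]<110)
q=Q[m&(Q[:,2]>97)&(Q[:,2]<109)]
for p in q[::4]: print(p.round().astype(int).tolist(),end=' ')
E
```

```text
20.5 TCP shelf [-61.3 -96.1  55.7] F [-5.5 -2.8  2.9] Rshelf z [ 0.491  0.364 -0.792] y [-0.202  0.932  0.302]
[-81, -105, 107] [-33, -31, 106] [-79, -101, 103] [-33, -29, 104] [-38, -35, 104] [-81, -103, 100] [-32, -26, 103] [-40, -31, 105] [-77, -98, 98] [-85, -102, 100] [-35, -25, 102] [-42, -29, 104] [-86, -101, 98] [-34, -25, 99] [-44, -28, 104] [-89, -101, 98] [-36, -24, 98] [-43, -29, 100] [-95, -102, 98] [-40, -26, 97]
```

arm_command(
  plan=[
    [-1,-0.0025,-0.0006,0.0015,0],
    [-1,0,0,0,0],
  ],
)

```text
clock: 20.8
eef_pos: [585.9, 160.3, 55.3]
eef_rot: [2.777, 0.558, 2.578]
wrist_force: [-25.3, 8.8, 13.3]
finger_gap: 0.5
finger_force: 13.3
```

The force rises steeply with no further motion, so it's at the home stop. Backing straight out.

arm_command(
  plan=[
    [-1,0.0085,0.002,-0.005,0],
    [-1,0.017,0.004,-0.01,0],
    [-1,0.025,0.006,-0.015,0],
    [-1,0.025,0.006,-0.015,0],
    [-1,0.025,0.006,-0.015,0],
    [-1,0,0,-0.04,0],
    [-1,0,0,-0.04,0],
    [-1,0,0,-0.04,0],
    [-1,0,0,0,0],
    [-1,0,0,0,0],
  ],
)

```text
clock: 22.05
eef_pos: [416.0, 219.9, 156.9]
eef_rot: [2.781, 0.552, 2.58]
wrist_force: [-1.3, -0.8, -0.4]
finger_gap: 0.7
finger_force: 0.0
```

```bash
python3 - <<'E'
from h import *
to(); print(manip.read_state()['wrist_force'])
c=snap('scene','s10'); cv2.imwrite('pics/s10c.png',cv2.resize(c['img'][140:320,170:370],None,fx=3.3,fy=3.3,interpolation=3))
P=fitshelf('s10').reshape(-1,3); Q=(P-O)@Rs
m=(Q[:,0]>-120)&(Q[:,0]<40)&(Q[:,1]>-140)&(Q[:,1]<115)
for a,b in((97,109),(60,80)):
    q=Q[m&(Q[:,2]>a)&(Q[:,2]<b)]; print(len(q),q.min(0),q.max(0),np.median(q,0))
E
```

```text
22.05 TCP shelf [-234.6 -139.   156.9] F [-0.7 -1.3 -0.4] Rshelf z [ 0.485  0.361 -0.797] y [-0.201  0.933  0.3  ]
[-1.28786353 -0.75809855 -0.43807015]
46 [-45.02553184 -37.60465708  97.11836177] [-31.11168874 -23.3192947  106.43294362] [-40.71331365 -29.34891885 103.27800111]
1153 [ -72.93639059 -104.34464219   60.02861513] [ 4.01476669 86.98171273 79.88156861] [-41.62398133  15.76705795  66.51857012]
```

View pics/s10c.png

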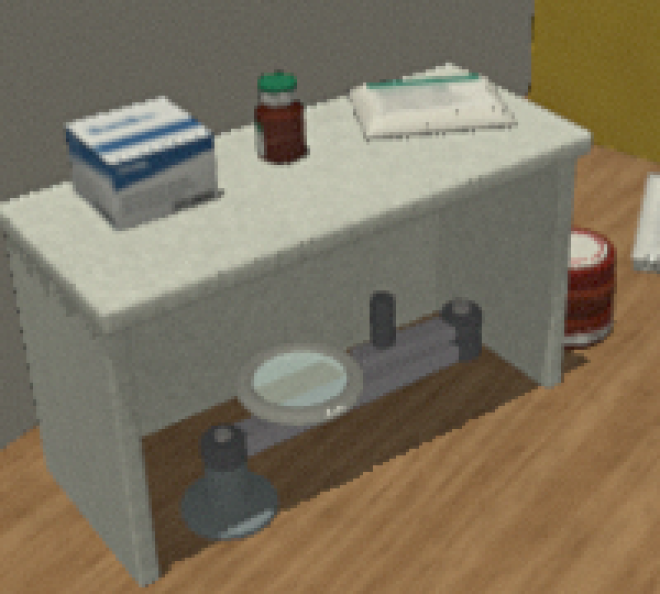

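The crop shows the arm folded and home under the shelf, with the carton, vial, gauze and jar still in place. One more numeric check on how flat the fold is, using the same cloud.

```bash
python3 - <<'E'
from h import *
f='s10'; px=lambda u,v:(170+u/3.3,140+v/3.3)
for n,u,v,z in(('elbow',462,309,72.5),('knob',382,297,104.5),('lens',300,383,69)):
    print(n,(Rs.T@(at_z(f,*px(u,v),z)-O)).round(1))
P=fitshelf(f).reshape(-1,3);Q=(P-O)@Rs
for n,m in (('boss',(Q[:,1]<-78)&(Q[:,1]>-125)&(Q[:,2]>69)&(Q[:,2]<80)&(abs(Q[:,0]+40)<40)),('rim',(Q[:,1]>-22)&(Q[:,1]<68)&(Q[:,2]>61)&(Q[:,2]<74)&(abs(Q[:,0]+40)<48))):
    q=Q[m]; print(n,len(q),((np.percentile(q,2,0)+np.percentile(q,98,0))/2).round(1),np.ptp(q,0).round())
E
```

```text
elbow [-42.4 -92.6  72.5]
knob [-39.3 -30.8 104.5]
lens [-42.   32.9  69. ]
boss 85 [-42.6 -90.9  73.6] [28. 26.  9.]
rim 823 [-35.7  24.1  66.1] [77. 89. 10.]
```

The fold was pressed to its stop: once closed, the last knob push carried the whole folded arm outward. Any remaining offset is within the calibration error. Handing in.

```bash
python3 -c "
from h import *
print(ticket.sign_off())"
```

```text
the job is handed in; nothing more can be done
None
```

The magnifier is folded and swung home to its stop under the shelf, and the job is handed in; nothing on or beside the shelf looks moved, and the camera can't rule out the lens being up to about 3° short of fully folded.

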